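# Check the manifold blocks on the contact bar

### The job

Check both machined faces of every manifold block: stand all the blocks with their machined long side flat against the contact bar and press the button, then turn each a quarter turn so that its machined end is flat against the bar and press the button again (a brass plug in the top marks the corner where a block's two machined faces meet). Then push the slot gauge fully down into the slot of the slotted block, take it out and hang it by its eye on the peg. Leave the blocks standing with their ends against the bar and do not disturb the other things on the bench.

Things in the scene. Friction and masses are not known exactly. Their poses are not given: they have to be found in the camera images.
- valve: aluminium manifold block, 100 long (x) x 50 wide (y) x 60 mm high (z), always there; slot in the middle of its top 10 (x) x 36 (y) x 30 mm deep. Origin at the centre of its underside. Machined faces: the long side at -y (two ports) and the end at +x (one port); a 19 mm flush brass plug in the top, at (38, -13) mm, marks the corner where the two meet
- valve_side (a point): centre of the machined long side of valve, at (0, -25, 30) mm in its frame; axes as the block's
- valve_end (a point): centre of the machined end of valve, at (50, 0, 30) mm in its frame; axes as the block's
- plain_a: aluminium manifold block, 96 long (x) x 50 wide (y) x 60 mm high (z), no slot, may be absent. Origin at the centre of its underside. Machined faces: the long side at -y (two ports) and the end at +x (one port); a 19 mm flush brass plug in the top, at (36, -13) mm, marks the corner where the two meet
- plain_a_side (a point): centre of the machined long side of plain_a, at (0, -25, 30) mm in its frame; axes as the block's
- plain_a_end (a point): centre of the machined end of plain_a, at (48, 0, 30) mm in its frame; axes as the block's
- plain_b: aluminium manifold block, 86 long (x) x 50 wide (y) x 60 mm high (z), no slot, may be absent. Origin at the centre of its underside. Machined faces: the long side at -y (two ports) and the end at +x (one port); a 19 mm flush brass plug in the top, at (31, -13) mm, marks the corner where the two meet
- plain_b_side (a point): centre of the machined long side of plain_b, at (0, -25, 30) mm in its frame; axes as the block's
- plain_b_end (a point): centre of the machined end of plain_b, at (43, 0, 30) mm in its frame; axes as the block's
- plain_c: aluminium manifold block, 76 long (x) x 50 wide (y) x 60 mm high (z), no slot, may be absent. Origin at the centre of its underside. Machined faces: the long side at -y (two ports) and the end at +x (one port); a 19 mm flush brass plug in the top, at (26, -13) mm, marks the corner where the two meet
- plain_c_side (a point): centre of the machined long side of plain_c, at (0, -25, 30) mm in its frame; axes as the block's
- plain_c_end (a point): centre of the machined end of plain_c, at (38, 0, 30) mm in its frame; axes as the block's
- bar_face (a point): middle of the working face of the fixed steel contact bar, 13 mm above the bench; the upright face looks to -x of this frame (towards the robot) and runs along y, 420 mm long; bar 26 mm high, 18 mm thick, its brackets behind are lower. Blocks stand on the bench before it and can be held above its height
- check_top (a point): top centre of the black push button (36 mm across) on a small grey housing at the bar's +y end, pressed straight down
- check (a joint): travel of the push button, 0 up to 0.006 m fully pressed; it counts as pressed beyond 0.004 and springs back (4 N)
- gauge: flat steel slot gauge, 156 mm tall, upright in a fixed grey holder (42 mm high; blade 36 mm deep in it). Origin: centre of lower end; z up, y across width, x through thickness. Blade z 0-90: 30 wide, 5 thick. Frame with square eye 26 x 26 (z 98-124): 42 wide, 8 thick. Dark grip z 124-156: 42 wide, 12 thick, pinch through thickness. Bottomed in the slot, its end is 30 mm above the block underside
- gauge_eye (a point): centre of the gauge's eye, 111 mm above its lower end; axes as the gauge's
- peg_mid (a point): middle of a level round steel peg, 185 mm above the bench, 10 mm thick with a 14 mm ball at its free end; the peg runs along this frame's x: ball 45 mm towards -x (the robot's side), upright post 45 mm towards +x. The post is 30 mm wide and ends 8 mm above the peg's axis
- fitting: bystander, not part of the job: small brass hydraulic fitting standing on its wide end, 34 mm across, 42 mm high
- flange: bystander, not part of the job: round dark steel flange, 72 mm across, 30 mm high
- spanner: bystander, not part of the job: spanner lying flat, 190 mm long
- driver: bystander, not part of the job: screwdriver lying flat, 200 mm long
- oil_can: bystander, not part of the job: can, 64 mm across, 160 mm high
- cup: bystander, not part of the job: mug, 76 mm across, 90 mm high
There are look-alikes about, which are no part of the job. Leave any purple or red look-alike of the plain_a alone.

How it is judged:
On the way, in this order (a step that is already met when the one before it is completed fails the run):
1. button pressed while every block stands with its machined long side flat against the bar (x of valve_side in the frame of bar_face between -0.004 and 0.004 m and y of valve_side in the frame of bar_face between -0.2 and 0.2 m and angle between the y axis of each of valve, plain_a, plain_b, plain_c and the x axis of bar_face, either way round below 0.07 rad and angle between each of valve, plain_a, plain_b, plain_c's own z axis and vertical below 0.1 rad and height (world z) of each of valve, plain_a, plain_b, plain_c below 0.01 m and x of plain_a_side in the frame of bar_face between -0.004 and 0.004 m and y of plain_a_side in the frame of bar_face between -0.2 and 0.2 m and x of plain_b_side in the frame of bar_face between -0.004 and 0.004 m and y of plain_b_side in the frame of bar_face between -0.2 and 0.2 m and x of plain_c_side in the frame of bar_face between -0.004 and 0.004 m and y of plain_c_side in the frame of bar_face between -0.2 and 0.2 m and value of joint check above 0.004 m), for 0.1 s.
2. button pressed while every block stands with its machined end flat against the bar (x of valve_end in the frame of bar_face between -0.004 and 0.004 m and y of valve_end in the frame of bar_face between -0.2 and 0.2 m and angle between the x axis of each of valve, plain_a, plain_b, plain_c and the x axis of bar_face, either way round below 0.07 rad and angle between each of valve, plain_a, plain_b, plain_c's own z axis and vertical below 0.1 rad and height (world z) of each of valve, plain_a, plain_b, plain_c below 0.01 m and x of plain_a_end in the frame of bar_face between -0.004 and 0.004 m and y of plain_a_end in the frame of bar_face between -0.2 and 0.2 m and x of plain_b_end in the frame of bar_face between -0.004 and 0.004 m and y of plain_b_end in the frame of bar_face between -0.2 and 0.2 m and x of plain_c_end in the frame of bar_face between -0.004 and 0.004 m and y of plain_c_end in the frame of bar_face between -0.2 and 0.2 m and value of joint check above 0.004 m), for 0.1 s.
3. gauge blade fully down in the slot of the slotted block (z of gauge in the frame of valve between 0.027 and 0.034 m and x of gauge in the frame of valve between -0.006 and 0.006 m and y of gauge in the frame of valve between -0.007 and 0.007 m and angle between the z axis of gauge and the z axis of valve, either way round below 0.12 rad), for 0.2 s.
At the end, for the whole second after the job is handed in: Every block stands upright at rest on the bench with its machined end flat against the bar (face centre within 4 mm, square within 0.07 rad, within 200 mm of the bar's middle), and the gauge hangs at rest and upright (within 0.25 rad) by its eye on the peg (x of valve_end in the frame of bar_face between -0.004 and 0.004 m and y of valve_end in the frame of bar_face between -0.2 and 0.2 m and angle between the x axis of each of valve, plain_a, plain_b, plain_c and the x axis of bar_face, either way round below 0.07 rad and angle between each of valve, plain_a, plain_b, plain_c's own z axis and vertical below 0.1 rad and height (world z) of each of valve, plain_a, plain_b, plain_c below 0.01 m and x of plain_a_end in the frame of bar_face between -0.004 and 0.004 m and y of plain_a_end in the frame of bar_face between -0.2 and 0.2 m and x of plain_b_end in the frame of bar_face between -0.004 and 0.004 m and y of plain_b_end in the frame of bar_face between -0.2 and 0.2 m and x of plain_c_end in the frame of bar_face between -0.004 and 0.004 m and y of plain_c_end in the frame of bar_face between -0.2 and 0.2 m and x of gauge_eye in the frame of peg_mid between -0.042 and 0.045 m and y of gauge_eye in the frame of peg_mid between -0.011 and 0.011 m and z of gauge_eye in the frame of peg_mid between -0.014 and -0.002 m and angle between gauge's own z axis and vertical below 0.25 rad and linear speed of gauge below 0.03 m/s and linear speed of each of valve, plain_a, plain_b, plain_c below 0.02 m/s); the robot touches nothing.
It fails at once if a bystander pushed more than 60 mm away (distance of any of fitting, flange, spanner, driver, oil_can, cup from where it was at the start of the episode above 0.06 m).
It fails at once if the fitting, flange, can or mug knocked over (angle between any of fitting, flange, oil_can, cup's own z axis and vertical above 0.6 rad).
Of plain_a, plain_b, plain_c only 1 to 2 are there at a start; the rules pass over those that are not, and their reading is None.
At some moment in a run one of valve, plain_a, plain_b, plain_c may be knocked a few centimetres aside while the robot is not near it.
It also fails if it takes over 210 s, if anything falls off the work surface, if the arm or the gripper's body presses on something with over 40 N, if the wrist force passes 120 N, or if a joint passes its speed limit or range.

### The arm

A 6-joint arm with a two-finger parallel gripper is mounted at the origin on the work surface. World frame = base frame: x ahead of the robot, y to its left, z up, the work surface at z = 0. Lengths are in m, angles in rad, forces in N, time in s.
With the tool pointing down it reaches from about 0.3 to 0.875 m from the base axis. Payload 6.4 kg.
Tool frame: the origin (TCP) lies on the centre line of the jaws, within the pads' length; the fingertips stand 8 mm ahead of it and the grasp point (between the pads) lies 11 mm behind it; z points along the fingers, y is the line along which they close (so a half turn about z gives the same grasp; the last joint's range is limited). The gripper opens to 85 mm and grips with 20 to 120 N. Pads are 22 mm wide; open, the fingers measure 114 mm over their backs; the gripper's body (76 mm by 85 mm) begins 54 mm behind the grasp point. The pads swing forward as they close: fully open they stand 13 mm farther back than shut.
Start: joints at [-1.515, 0.181, 1.607, -0, 1.354, -0.206], TCP at [0.149, -0.555, 0.239] pointing down, gripper open.
Joint ranges: [-2.99, 2.99], [-0.89, 2.07], [0.3, 2.58], [-1.14, 4.28], [0, 2.63], [-3.12, 3.12]. Speed limits (rad/s): [2.57, 2.57, 3.01, 3.14, 3.14, 3.14].

### API

Orientations are given as a unit quaternion [w, x, y, z].
In Python, from bench import ctrl gives the robot as it stands.
- The arm moves only by the shell command python3 -m handwheel 'ROWS' [OPENING]. ROWS is JSON, a list that holds one entry, the list of rows, each a list of 4 numbers: the shift along the tool's x, y, z each as a share of 20 cm, from -1 to 1, then the turn about the tool's z as a share of 1.5 rad, from -1 to 1. In form: [[[x, y, z, twist], ...]]. A call has 1 to 10 rows; each row is the pose to reach, as a shift and turn from the pose commanded when the call began, along the tool's axes at that moment; what a row does not reach only later rows make up. A row lasts 1/8 s, in which the tool goes at most 62.5 mm and 10.7 degrees, less where a joint would pass 70% of its speed; a pose out of reach is approached as far as the arm can. A call with a number of a shift or a turn outside -1 to 1 is refused whole. A call with a gripper value outside its range is refused whole. OPENING is the finger opening in mm, from 0 to 85.4, set as the call begins (- or left out, the last holds). The fingers move at their own pace and stop on an object; the grip force is fixed at half the most. Time passes only in rows, so rows that repeat a pose let the fingers close. It gives the time, the measured TCP pose, the force, the opening and the grip force at its end, in the units of the state.
- ctrl.get_obs(): the state, without advancing time (a new reading comes with each control period).
- ctrl.camera(name): name is "scene" or "side" or "wrist"; returns a dict with "color" (480x640x3 uint8, red, green, blue), "range_z" (480x640 float32, m along the optical axis (not along the pixel's ray), 0 where there is no reading), "K" (3x3 intrinsics, pixels), "pose" (4x4, takes a point from camera to world coordinates); the wrist camera has in their place "T_tool_cam" (4x4, takes a point from camera to tool coordinates, whose origin is the TCP and whose axes are the flange's). Camera axes: x right, y down, z forward; pixel columns grow to the right and rows downward; lengths in m; the calibration is good to about 2 mm. A picture is of the moment at which its call begins: read the wrist's pose just before it.
- ctrl.hand_in(): hands the job in; it is judged then, once.
The state is a dict: "time_s": time; "q": joint angles; "dq": joint speeds; "joint_efforts": joint torques, N m; "eef_pos": TCP position; "eef_rot": TCP orientation; "wrist_force": force on the tool from outside, world axes, zero at the start; "torque": the same for the moment, N m; "opening": opening from 0.0 (shut) to 1.0 (fully open); "grasp_force": force on a finger pad.
Only numpy, scipy, OpenCV 4.12 (cv2) and the standard library are available. Lean on these libraries where they do the work, as an engineer would, in place of code of your own. Each camera call takes 0.05 s, during which the arm holds its last target. There are 200 camera calls.

## Working session

There is one attempt and no reset: what is moved stays moved. The work goes in short steps, Python scripts to look and compute and a shell command to move; the robot and the scene stay as the last step left them, time stands still between calls to the robot, and variables do not carry over. Pictures are saved under pics/ and viewed, at most 14 in all, crops included, and the job is handed in when it is done.

```bash
ls; mkdir -p pics; cat > h.py <<'E'
import numpy as np,cv2
from bench import ctrl
from scipy.spatial.transform import Rotation as R
def toolT():
    o=ctrl.get_obs();T=np.eye(4);q=o['eef_rot'];T[:3,:3]=R.from_quat([q[1],q[2],q[3],q[0]]).as_matrix();T[:3,3]=o['eef_pos'];return T
def shot(n):
    T=toolT();c=ctrl.camera(n)
    P=c['pose'] if 'pose' in c else T@c['T_tool_cam']
    z=c['range_z'];K=c['K'];v,u=np.mgrid[:480,:640]
    p=np.stack([(u-K[0,2])/K[0,0]*z,(v-K[1,2])/K[1,1]*z,z],-1)
    w=p@np.array(P)[:3,:3].T+np.array(P)[:3,3]; w[z==0]=np.nan
    return c,w
def save(n,img,s=1): cv2.imwrite(n,cv2.cvtColor(cv2.resize(img,None,fx=s,fy=s),cv2.COLOR_RGB2BGR))
E
python3 - <<'E'
from h import *
for n in ['scene','side','wrist']:
    c,w=shot(n); save(f'pics/{n}0.png',c['color']); np.savez(f'{n}0.npz',w=w,c=c['color'])
    print(n,np.array(c.get('pose',c.get('T_tool_cam'))).round(3).tolist(),c['K'].round(0).tolist())
print(ctrl.get_obs())
E
```

```text
pics
scene [[0.563, 0.586, -0.583, 1.269], [0.827, -0.394, 0.402, -0.545], [0.006, -0.708, -0.706, 1.046], [0.0, 0.0, 0.0, 1.0]] [[526.0, 0.0, 326.0], [0.0, 526.0, 245.0], [0.0, 0.0, 1.0]]
side [[-0.807, -0.362, 0.466, -0.068], [-0.59, 0.51, -0.626, 0.73], [-0.011, -0.781, -0.625, 0.877], [0.0, 0.0, 0.0, 1.0]] [[438.0, 0.0, 319.0], [0.0, 438.0, 244.0], [0.0, 0.0, 1.0]]
wrist [[-0.0, -0.959, -0.283, 0.072], [1.0, 0.0, -0.0, -0.001], [0.0, -0.283, 0.959, -0.135], [0.0, 0.0, 0.0, 1.0]] [[378.0, 0.0, 317.0], [0.0, 378.0, 236.0], [0.0, 0.0, 1.0]]
{'time_s': 0.15, 'q': array([-1.51532364e+00,  1.81360194e-01,  1.60772507e+00, -5.05023189e-06,
        1.35377748e+00, -2.06330583e-01]), 'dq': array([ 0.00103927, -0.00187724, -0.00223437,  0.00019036,  0.00018776,
        0.00067156]), 'joint_efforts': array([ 1.64621102e-03, -4.45258999e+01, -3.51691532e+01, -1.94358286e-04,
        5.84801062e-03, -8.96962206e-06]), 'eef_pos': array([ 0.14880005, -0.55502064,  0.23862256]), 'eef_rot': array([-6.33425941e-04,  9.91444337e-01,  1.30528631e-01,  4.53969014e-05]), 'wrist_force': array([ 0.22844151,  0.10701955, -0.38569667]), 'torque': array([-0.01926354,  0.04288963,  0.03589614]), 'grasp_force': 0.0, 'opening': 1.0005557017662179}
```

View pics/scene0.png

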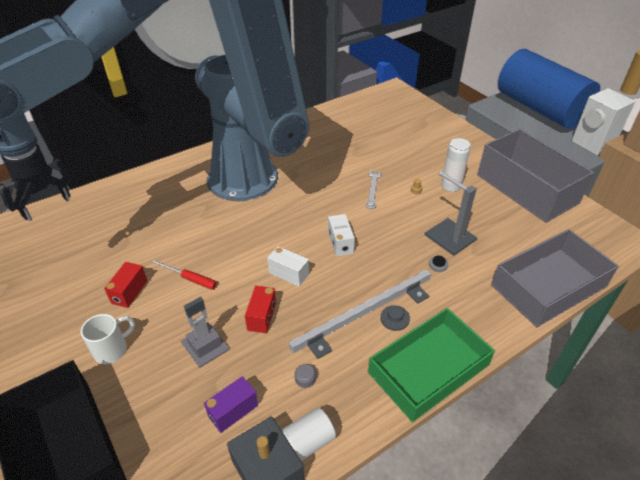

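View pics/side0.png

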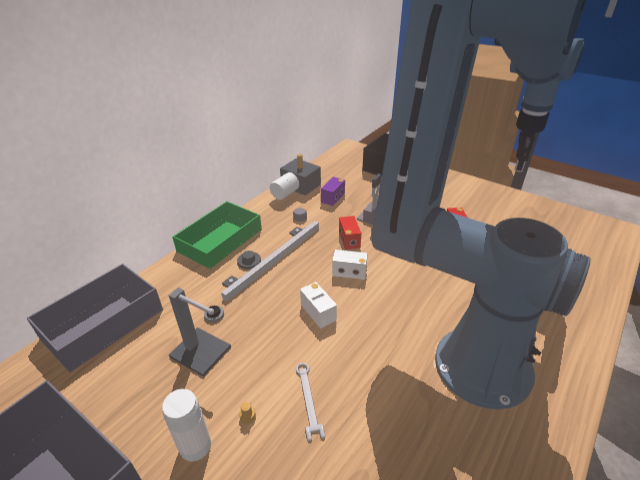

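Scene view: white blocks at (289,265) plain and (341,233) with a slot. The look-alikes are red at (127,285) and (261,310), and purple at (231,403). The gauge is at (200,330), the bar runs (293,347)-(428,277), the button is at (438,263), the peg at (455,180), and a grey stub at (305,375).

```bash
python3 - <<'E'
from h import *
for n in ['scene','side']:
    d=np.load(n+'0.npz');w=d['w'];c=d['c'].astype(int)
    print('==',n)
    g=(w[...,2]>.052)&(w[...,2]<.07)&(w[...,0]>.1)&(w[...,0]<.9)&(abs(w[...,1])<.7)
    g=g.astype(np.uint8)
    k,l,s,ce=cv2.connectedComponentsWithStats(g)
    for i in range(1,k):
        if s[i,4]<60: continue
        m=l==i;p=w[m]
        r=cv2.minAreaRect((p[:,:2]*1000).astype(np.float32))
        print(ce[i].round(),s[i,4],'col',c[m].mean(0).round(),'rect',np.round(r[0]),np.round(r[1]),round(r[2],1),'z',np.median(p[:,2]).round(4))
        hsv=cv2.cvtColor(d['c'],cv2.COLOR_RGB2HSV)
        b=m&(hsv[...,1]>110)&(hsv[...,0]>8)&(hsv[...,0]<30)
        if b.sum()>5: print('  brass',b.sum(),(w[b].mean(0)*1000).round())
    # bar: z 0.02-0.03
    g=((w[...,2]>.018)&(w[...,2]<.03)&(w[...,0]>.3)&(w[...,0]<.9)&(abs(w[...,1])<.6)).astype(np.uint8)
    k,l,s,ce=cv2.connectedComponentsWithStats(g)
    for i in range(1,k):
        if s[i,4]<80: continue
        p=w[l==i];r=cv2.minAreaRect((p[:,:2]*1000).astype(np.float32));print('low',ce[i].round(),s[i,4],np.round(r[0]),np.round(r[1]),round(r[2],1))
px={'scene':dict(button=(438,261),stub=(305,370),ball=(443,174),pegm=(455,181),pegroot=(466,187),post=(466,192),gaugetop=(196,305),holder=(205,335),bar0=(294,347),bar1=(427,274),fit=(417,182),can=(459,145)),
'side':dict(button=(214,311),ball=(211,309),pegm=(198,302),post=(180,294),stub=(300,213),bar0=(226,295),bar1=(318,225))}
for n in px:
    w=np.load(n+'0.npz')['w']
    for k,(u,v) in px[n].items(): print(n,k,(np.nanmedian(w[v-1:v+2,u-1:u+2].reshape(-1,3),0)*1000).round())
E
python3 - <<'E'
import cv2,numpy as np
a=cv2.imread('pics/scene0.png');b=cv2.imread('pics/side0.png')
x=cv2.resize(a[200:350,240:370],None,fx=4,fy=4,interpolation=3)[:600,:400];x=cv2.resize(a[205:345,235:365],(400,430),interpolation=3)
y=cv2.resize(b[210:350,270:400],(400,430),interpolation=3)
cv2.imwrite('pics/crop1.png',np.hstack([x,y]))
z=cv2.resize(a[140:290,400:500],(300,450),interpolation=3);z2=cv2.resize(a[280:380,150:250],(450,450),interpolation=3)
cv2.imwrite('pics/crop2.png',np.hstack([z,z2]))
E
```

```text
== scene
[521. 186.] 455 col [95. 92. 97.] rect [554. 643.] [287.  62.] 10.6 z 0.0609
[454. 175.] 80 col [188. 182. 178.] rect [416. 514.] [64. 32.] 36.5 z 0.0617
[340. 228.] 496 col [209. 207. 202.] rect [418.  90.] [ 52. 107.] 67.9 z 0.06
  brass 15 [448.  65.  61.]
[460. 228.] 62 col [92. 93. 96.] rect [608. 362.] [35. 17.] 65.9 z 0.0606
[558. 250.] 465 col [90. 87. 92.] rect [791. 483.] [266. 103.] 61.1 z 0.061
[287. 259.] 587 col [215. 213. 208.] rect [438. -93.] [98. 57.] 27.3 z 0.0596
  brass 19 [400. -96.  61.]
[123. 278.] 660 col [183.  51.  45.] rect [ 263. -467.] [ 55. 100.] 39.4 z 0.0592
  brass 42 [ 274. -502.   61.]
[515. 287.] 253 col [95. 92. 96.] rect [834. 322.] [  9. 133.] 86.3 z 0.0616
[259. 303.] 712 col [190.  53.  47.] rect [ 523. -223.] [ 51. 101.] 46.5 z 0.0596
  brass 45 [ 508. -193.   60.]
[417. 342.] 601 col [ 63. 130.  74.] rect [846.  20.] [114. 244.] 1.5 z 0.0583
[ 97. 327.] 163 col [160. 162. 157.] rect [ 385. -566.] [25. 65.] 0.9 z 0.0612
[200. 331.] 64 col [117. 116. 119.] rect [ 525. -376.] [ 8. 29.] 0.1 z 0.0615
[105. 344.] 187 col [165. 167. 161.]
[... 2450 characters left out ...]
9.1
low [320. 315.] 110 [413. 114.] [109.  46.] 5.3
low [111. 336.] 389 [775. 457.] [260.  14.] 85.4
low [196. 452.] 95 [384. 543.] [59. 21.] 57.5
scene button [641. 254.  22.]
scene stub [ 726. -224.   30.]
scene ball [513. 355. 189.]
scene pegm [551. 360. 189.]
scene pegroot [588. 365. 189.]
scene post [602. 352. 189.]
scene gaugetop [ 529. -372.  156.]
scene holder [ 526. -368.   42.]
scene bar0 [ 656. -210.   22.]
scene bar1 [660. 195.  25.]
scene fit [368. 417.  39.]
scene can [411. 522. 162.]
side button [628. 262.  22.]
side ball [503. 353. 188.]
side pegm [710. 251.  -1.]
side post [592. 363. 191.]
side stub [ 720. -217.   29.]
side bar0 [646. 202.  23.]
side bar1 [ 641. -211.   13.]
```

View pics/crop1.png

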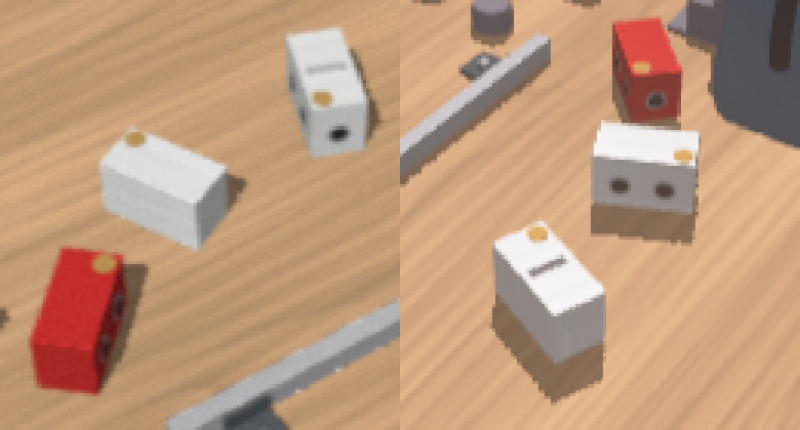

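View pics/crop2.png

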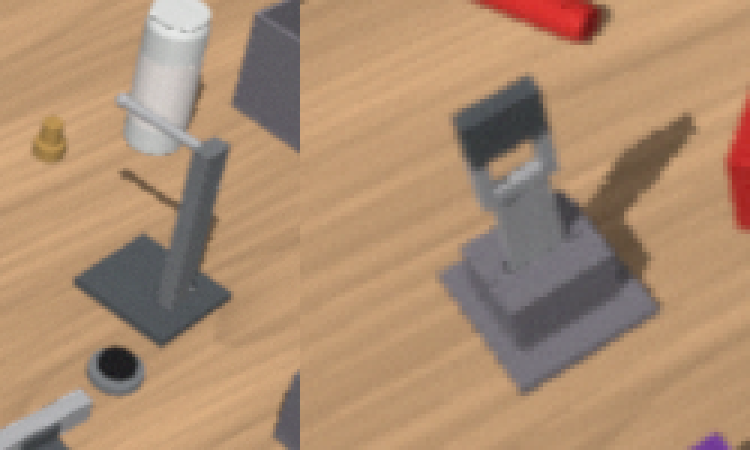

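Chosen: the white slotted block (341,233) is the valve and the white block (289,265) is a plain one. Both have two ports on the side by the plug, and the red and purple ones are excluded. Next I move above them for a close look.

```bash
cat >> h.py <<'E'
def rows(x,y,z,yaw=None):
    """shift/turn shares from the present pose to world target"""
    T=toolT();d=T[:3,:3].T@(np.array([x,y,z])-T[:3,3]);a=np.arctan2(T[1,0],T[0,0])
    t=0 if yaw is None else -((yaw-a+np.pi)%(2*np.pi)-np.pi)
    print('now',T[:3,3].round(4),'yaw',round(a,4),'shares',(d/.2).round(4),'twist',round(t/1.5,4))
E
R='[[[0.4,-0.37,-0.09,0],[0.805,-0.74,-0.185,0],[0.805,-0.74,-0.185,0],[0.805,-0.74,-0.185,0],[0.805,-0.74,-0.185,0]]]'
python3 -m handwheel '[[[0.3,-0.28,-0.09,0],[0.6,-0.55,-0.185,0],[0.805,-0.74,-0.185,0],[0.805,-0.74,-0.185,0],[0.805,-0.74,-0.185,0]]]' 85
python3 -m handwheel '[[[0.3,-0.28,-0.09,0],[0.6,-0.55,-0.185,0],[0.805,-0.74,-0.185,0],[0.805,-0.74,-0.185,0],[0.805,-0.74,-0.185,0]]]'
python3 -m handwheel '[[[0.3,-0.28,-0.09,0.1],[0.6,-0.55,-0.185,0.175],[0.805,-0.74,-0.185,0.175],[0.805,-0.74,-0.185,0.175],[0.805,-0.74,-0.185,0.175],[0.805,-0.74,-0.185,0.175]]]'
cat > meas.py <<'E'
from h import *
def blobs(n,lo,hi,x=(.2,.95),y=(-.7,.7),mn=80,show=True):
    c,w=shot(n);hsv=cv2.cvtColor(c['color'],cv2.COLOR_RGB2HSV)
    g=((w[...,2]>lo)&(w[...,2]<hi)&(w[...,0]>x[0])&(w[...,0]<x[1])&(w[...,1]>y[0])&(w[...,1]<y[1])).astype(np.uint8)
    k,l,s,ce=cv2.connectedComponentsWithStats(g)
    for i in range(1,k):
        if s[i,4]<mn: continue
        m=l==i;p=w[m]*1000;r=cv2.minAreaRect(p[:,:2].astype(np.float32))
        b=m&(hsv[...,1]>110)&(hsv[...,0]>8)&(hsv[...,0]<30)
        print(n,'px',ce[i].round(),s[i,4],'rgb',c['color'][m].mean(0).round(),'rect',np.round(r[0],1),np.round(r[1],1),round(r[2],1),'z',np.median(p[:,2]).round(1),'brass',(w[b].mean(0)*1000).round() if b.sum()>8 else None)
    return c,w
E
python3 - <<'E'
from meas import *
rows(.5,0,.35,0)
c,w=blobs('wrist',.052,.07); save('pics/w1.png',c['color']); np.savez('w1.npz',w=w,c=c['color'])
g=(w[...,2]>.02)&(w[...,2]<.032)&(w[...,0]>.6)&(w[...,0]<.69)&(abs(w[...,1])<.23)
p=w[g];f=p[:,1]
for nm,(ww) in dict(wrist=w,scene=np.load('scene0.npz')['w'],side=np.load('side0.npz')['w']).items():
    g=(ww[...,2]>.02)&(ww[...,2]<.032)&(ww[...,0]>.6)&(ww[...,0]<.69)&(abs(ww[...,1])<.2)
    p=ww[g];a=np.polyfit(p[:,1],p[:,0],1);r=p[:,0]-np.polyval(a,p[:,1]);print(nm,a,np.percentile(r,[1,5,50,95,99]).round(4),np.median(p[:,2]),p[:,1].min())
E
```

```text
time_s: 0.78
eef_pos: [0.2672, -0.3691, 0.2766]
eef_rot: [0.0, 0.991, 0.132, 0.0]
wrist_force: [-0.6, 0.4, 0.3]
opening: 0.996
grasp_force: 0.0
time_s: 1.4
eef_pos: [0.3841, -0.1853, 0.3134]
eef_rot: [0.0, 0.991, 0.132, 0.0]
wrist_force: [-0.5, -0.6, 0.2]
opening: 0.992
grasp_force: 0.0
time_s: 2.15
eef_pos: [0.5003, -0.0031, 0.3496]
eef_rot: [0.0, 1.0, -0.001, -0.001]
wrist_force: [0.4, -0.6, -0.6]
opening: 0.995
grasp_force: 0.0
now [ 0.5003 -0.0031  0.3496] yaw -0.0019 shares [-0.0013 -0.0153 -0.0022] twist -0.0012
wrist px [514. 169.] 4144 rgb [137.  18.  11.] rect [ 522.4 -222.6] [51.1 96.5] 45.8 z 60.3 brass [ 505. -196.   61.]
wrist px [394. 241.] 3352 rgb [155. 159. 152.] rect [437.9 -93. ] [96.5 50. ] 26.0 z 60.4 brass [400. -97.  61.]
wrist px [241. 257.] 3266 rgb [150. 154. 146.] rect [417.5  89.8] [ 50.1 101.3] 68.4 z 60.5 brass [449.  64.  61.]
wrist px [635. 378.] 212 rgb [91.  6.  5.] rect [ 241.  -425.2] [46.9 17.7] 13.0 z 58.8 brass None
wrist [0.01768134 0.651599  ] [-0.009  -0.0087 -0.0001  0.0086  0.0121] 0.026285503579147135 -0.19999393507468835
scene [0.01653259 0.65377892] [-0.0115 -0.0097  0.0004  0.0088  0.0113] 0.025501161174076747 -0.1997902293930962
side [0.01699437 0.64925821] [-0.0094 -0.0085 -0.0004  0.0098  0.0119] 0.024554722208522284 -0.19944635765854912
```

```bash
python3 -m handwheel '[[[-0.2,-0.2,0.3,0.12],[-0.414,-0.4645,0.6,0.25],[-0.414,-0.4645,0.9,0.25],[-0.414,-0.4645,0.95,0.25],[-0.414,-0.4645,0.95,0.25],[-0.414,-0.4645,0.95,0.25],[-0.414,-0.4645,0.95,0.25]]]' 85|head -2
python3 - <<'E'
from meas import *
rows(.4175,.0898,.04,-.377)
c,w=blobs('wrist',.052,.07,y=(0,.2))
E
```

```text
time_s: 3.08
eef_pos: [0.4199, 0.0905, 0.1626]
now [0.4199 0.0905 0.1626] yaw -0.377 shares [-0.0125  0.0085  0.613 ] twist 0.0
wrist px [320. 236.] 10664 rgb [152. 155. 147.] rect [417.4  90.2] [ 50.2 100.8] 68.4 z 60.4 brass [449.  64.  61.]
```

```bash
python3 -m handwheel '[[[-0.012,0.005,0.25,0],[-0.012,0.005,0.45,0],[-0.012,0.005,0.6,0],[-0.012,0.005,0.61,0],[-0.012,0.005,0.61,0]]]' 85 |grep -E 'pos|force'
python3 -m handwheel '[[[0,0,0,0],[0,0,0,0],[0,0,0,0],[0,0,0,0],[0,0,0,0]]]' 35
python3 -m handwheel '[[[0,0,-0.2,0],[0,0,-0.4,0],[0,0,-0.5,0],[0,0,-0.5,0],[0,0,-0.5,0]]]' 35
python3 - <<'E'
from meas import *
rows(.612,.09,.14,1.553)
E
```

```text
eef_pos: [0.4165, 0.0912, 0.0396]
wrist_force: [-0.5, -0.2, -0.2]
grasp_force: 0.0
time_s: 4.38
eef_pos: [0.4163, 0.0913, 0.0396]
eef_rot: [-0.0, 0.982, -0.187, 0.001]
wrist_force: [-1.7, 0.1, 7.4]
opening: 0.573
grasp_force: 62.6
time_s: 5.0
eef_pos: [0.4141, 0.0914, 0.1372]
eef_rot: [0.0, 0.982, -0.187, -0.001]
wrist_force: [-0.3, 0.2, -5.9]
opening: 0.571
grasp_force: 66.2
now [0.4141 0.0914 0.1372] yaw -0.3757 shares [ 0.9233 -0.3564 -0.0162] twist -1.2858
```

```bash
python3 -m handwheel '[[[0.2,-0.08,0,-0.12],[0.4,-0.16,0,-0.24],[0.6,-0.24,0,-0.36],[0.8,-0.3,0,-0.48],[0.923,-0.356,0,-0.6],[0.923,-0.356,0,-0.72],[0.923,-0.356,0,-0.84],[0.923,-0.356,0,-0.96],[0.923,-0.356,0,-1],[0.923,-0.356,0,-1]]]' |grep -E 'pos|force'
python3 -m handwheel '[[[0,0,0,-0.12],[0,0,0,-0.24],[0,0,0,-0.286],[0,0,0,-0.286],[0,0,0,-0.286]]]' |grep -E 'pos|force'
python3 - <<'E'
from meas import *
rows(.612,.09,.041,1.553)
E
```

```text
eef_pos: [0.6117, 0.0899, 0.1358]
wrist_force: [-0.8, -0.5, -4.2]
grasp_force: 66.0
eef_pos: [0.6126, 0.0899, 0.1376]
wrist_force: [-0.7, -0.2, -4.2]
grasp_force: 66.0
now [0.6126 0.0899 0.1376] yaw 1.5512 shares [ 0.0005 -0.0024  0.4829] twist -0.0012
```

```bash
python3 -m handwheel '[[[0,0,0.2,0],[0,0,0.38,0],[0,0,0.46,0],[0,0,0.483,0],[0,0,0.483,0],[0,0,0.483,0]]]' |grep -E 'pos|wrist'
python3 -m handwheel '[[[0,0.015,0,0],[0,0.02,0,0],[0,0.02,0,0]]]' |grep -E 'pos|wrist'
python3 -m handwheel '[[[0,0.007,0,0],[0,0.007,0,0],[0,0.007,0,0]]]' |grep -E 'pos|wrist'
python3 -m handwheel '[[[0,0.006,0,0],[0,0.006,0,0],[0,0.006,0,0]]]' |grep -E 'pos|wrist'
```

```text
eef_pos: [0.6143, 0.0899, 0.0433]
wrist_force: [0.6, 0.2, -4.8]
eef_pos: [0.6172, 0.0898, 0.0419]
wrist_force: [-1.5, -0.2, -5.0]
eef_pos: [0.6183, 0.0898, 0.0416]
wrist_force: [-0.0, -0.2, -4.2]
eef_pos: [0.6196, 0.0897, 0.0417]
wrist_force: [-0.4, -0.5, -4.6]
```

```bash
python3 -m handwheel '[[[0,0,0.008,0],[0,0,0.008,0]]]' |grep -E 'pos|wrist'
python3 -m handwheel '[[[0,0.005,0,0],[0,0.005,0,0],[0,0.005,0,0]]]' |grep -E 'pos|wrist'
python3 -m handwheel '[[[0,0.005,0,0],[0,0.005,0,0],[0,0.005,0,0]]]' |grep -E 'pos|wrist'

```

```text
eef_pos: [0.6195, 0.0897, 0.0399]
wrist_force: [0.3, 0.9, -4.1]
eef_pos: [0.6197, 0.0897, 0.0398]
wrist_force: [-5.5, -0.8, -2.4]
eef_pos: [0.6198, 0.0898, 0.0398]
wrist_force: [-9.7, -1.3, 1.5]
```

```bash
python3 -m handwheel '[[[0,-0.003,0,0],[0,-0.003,0,0],[0,-0.003,0,0],[0,-0.003,0,0]]]' 75|grep -E 'pos|wrist|open'
python3 -m handwheel '[[[0,0,-0.2,0],[0,0,-0.5,0],[0,0,-0.75,0],[0,0,-1,0],[0,0,-1,0]]]' 85 |grep -E 'pos|wrist'
python3 - <<'E'
from meas import *
blobs('wrist',.052,.07,x=(.5,.75),y=(-.05,.25));blobs('scene',.052,.07,x=(.3,.75),y=(-.25,.25))
rows(.4379,-.093,.15,3.595-2*np.pi)
E
```

```text
eef_pos: [0.6215, 0.0897, 0.0404]
wrist_force: [-0.4, 0.3, -0.5]
opening: 0.878
eef_pos: [0.624, 0.0897, 0.2462]
wrist_force: [-1.1, 0.5, 0.1]
wrist px [310. 206.] 6204 rgb [172. 176. 167.] rect [620.1  92.2] [100.4  50.1] 89.0 z 60.4 brass [633. 131.  61.]
scene px [287. 259.] 591 rgb [217. 215. 211.] rect [438.7 -93.2] [98.7 54.8] 24.6 z 59.8 brass [400. -96.  61.]
scene px [387. 273.] 641 rgb [211. 210. 205.] rect [619.4  92.2] [103.8  54.4] 88.5 z 59.7 brass [633. 132.  61.]
scene px [261. 301.] 602 rgb [194.  55.  48.] rect [ 524.3 -223.1] [51.  99.5] 47.4 z 59.5 brass [ 505. -187.   60.]
now [0.6211 0.0897 0.2405] yaw 1.5534 shares [-0.9296 -0.9007  0.4514] twist -1.3611
```

```bash
python3 -m handwheel '[[[-0.2,-0.2,0,-0.12],[-0.4,-0.4,0,-0.24],[-0.6,-0.6,0.1,-0.36],[-0.8,-0.8,0.3,-0.48],[-0.93,-0.9,0.45,-0.6],[-0.93,-0.9,0.45,-0.72],[-0.93,-0.9,0.45,-0.84],[-0.93,-0.9,0.45,-0.96],[-0.93,-0.9,0.45,-1],[-0.93,-0.9,0.45,-1]]]' |grep -E 'pos|force'
python3 -m handwheel '[[[0,0,0,-0.12],[0,0,0,-0.24],[0,0,0,-0.361],[0,0,0,-0.361],[0,0,0,-0.361],[0,0,0,-0.361]]]' |grep -E 'pos|force'
python3 - <<'E'
from meas import *
c,w=blobs('wrist',.052,.07,y=(-.19,0))
rows(.4379,-.093,.04,3.595)
E
```

```text
eef_pos: [0.4366, -0.0925, 0.1485]
wrist_force: [0.7, -0.7, 0.1]
grasp_force: 0.0
eef_pos: [0.4376, -0.093, 0.1499]
wrist_force: [0.8, -0.1, -0.6]
grasp_force: 0.0
wrist px [317. 239.] 11841 rgb [158. 161. 153.] rect [438.1 -92.4] [96.4 50.1] 25.9 z 60.4 brass [400. -97.  61.]
wrist px [145. 273.] 1102 rgb [119.  48.  19.] rect [ 505.6 -180.7] [38.3 18.6] 0.0 z 60.5 brass [ 506. -185.   61.]
now [ 0.4377 -0.093   0.15  ] yaw -2.6901 shares [-1.300e-03 -5.000e-04  5.498e-01] twist -0.0013
```

```bash
python3 -m handwheel '[[[0,0,0.25,0],[0,0,0.45,0],[0,0,0.545,0],[0,0,0.547,0],[0,0,0.547,0]]]' 85 |grep -E 'pos|wrist'
python3 -m handwheel '[[[0,0,0,0],[0,0,0,0],[0,0,0,0],[0,0,0,0],[0,0,0,0]]]' 35|grep -E 'pos|force|open'
python3 -m handwheel '[[[0,0,-0.2,0],[0,0,-0.4,0],[0,0,-0.5,0],[0,0,-0.5,0],[0,0,-0.5,0]]]' 35|grep -E 'pos|force'
python3 - <<'E'
from meas import *
rows(.612,-.08,.14,1.553)
E
```

```text
eef_pos: [0.4384, -0.0934, 0.0415]
wrist_force: [0.4, 0.1, -0.5]
eef_pos: [0.4385, -0.0934, 0.0418]
wrist_force: [-0.9, 1.0, 6.2]
opening: 0.573
grasp_force: 63.1
eef_pos: [0.4365, -0.0925, 0.1392]
wrist_force: [0.3, -0.2, -6.4]
grasp_force: 68.1
now [ 0.4365 -0.0925  0.1392] yaw -2.6884 shares [-0.8161 -0.328  -0.0062] twist 1.3612
```

```bash
python3 -m handwheel '[[[-0.2,-0.08,0,0.12],[-0.4,-0.16,0,0.24],[-0.6,-0.24,0,0.36],[-0.8,-0.32,0,0.48],[-0.816,-0.328,0,0.6],[-0.816,-0.328,0,0.72],[-0.816,-0.328,0,0.84],[-0.816,-0.328,0,0.96],[-0.816,-0.328,0,1],[-0.816,-0.328,0,1]]]' |grep -E 'pos|force'
python3 -m handwheel '[[[0,0,0,0.12],[0,0,0,0.24],[0,0,0,0.361],[0,0,0,0.361],[0,0,0,0.361],[0,0,0,0.361]]]' |grep -E 'pos|force'
python3 - <<'E'
from meas import *
rows(.613,-.08,.042,1.553)
E
```

```text
eef_pos: [0.6118, -0.0802, 0.1381]
wrist_force: [-0.4, 0.2, -6.5]
grasp_force: 67.9
eef_pos: [0.6131, -0.0806, 0.1404]
wrist_force: [-0.1, -1.3, -7.0]
grasp_force: 67.9
now [ 0.6131 -0.0806  0.1404] yaw 1.5556 shares [ 2.900e-03 -1.000e-04  4.919e-01] twist 0.0017
```

```bash
python3 -m handwheel '[[[0,0,0.2,0.002],[0,0,0.38,0.002],[0,0,0.46,0.002],[0,0,0.492,0.002],[0,0,0.492,0.002],[0,0,0.492,0.002]]]' |grep -E 'pos|wrist'
python3 -m handwheel '[[[0,0.006,0,0],[0,0.006,0,0],[0,0.006,0,0]]]' |grep -E 'pos|wrist'
python3 -m handwheel '[[[0,0.005,0,0],[0,0.005,0,0],[0,0.005,0,0]]]' |grep -E 'pos|wrist'
python3 -m handwheel '[[[0,0.005,0,0],[0,0.005,0,0],[0,0.005,0,0]]]' |grep -E 'pos|wrist'
```

```text
eef_pos: [0.6145, -0.081, 0.0438]
wrist_force: [0.3, -0.4, -7.0]
eef_pos: [0.6144, -0.0806, 0.0424]
wrist_force: [-0.0, -0.2, -7.2]
eef_pos: [0.6154, -0.0806, 0.0422]
wrist_force: [0.1, -0.1, -7.0]
eef_pos: [0.6164, -0.0807, 0.0423]
wrist_force: [0.8, -0.5, -6.6]
```

```bash
python3 -m handwheel '[[[0,0.005,0.002,0],[0,0.005,0.002,0],[0,0.005,0.002,0]]]' |grep -E 'pos|wrist'
python3 -m handwheel '[[[0,0.005,0.001,0],[0,0.005,0.001,0],[0,0.005,0.001,0]]]' |grep -E 'pos|wrist'
```

```text
eef_pos: [0.6166, -0.0806, 0.0419]
wrist_force: [-5.5, -0.3, -1.3]
eef_pos: [0.6167, -0.0806, 0.0419]
wrist_force: [-9.7, 1.1, 2.5]
```

```bash
python3 -m handwheel '[[[0,-0.003,0,0],[0,-0.003,0,0],[0,-0.003,0,0],[0,-0.003,0,0]]]' 75|grep -E 'pos|wrist|open'
python3 -m handwheel '[[[0,0,-0.2,0],[0,0,-0.5,0],[0.1,0,-0.75,0],[0.3,0,-0.8,0],[0.6,0,-0.8,0],[0.8,0,-0.8,0],[0.8,0,-0.8,0]]]' 0 |grep -E 'pos|wrist'
python3 - <<'E'
from meas import *
c,w=blobs('wrist',.052,.07,x=(.5,.75),y=(-.2,.25));blobs('scene',.052,.07,x=(.3,.75),y=(-.25,.25))
g=(w[...,2]>.012)&(w[...,2]<.04)&(w[...,1]>.215)&(w[...,1]<.33)&(w[...,0]>.58)&(w[...,0]<.72)
p=w[g]*1000;print(g.sum(),p.mean(0),p.min(0),p.max(0))
b=g&(c['color'].max(-1)<60);print(b.sum(),(w[b]*1000).mean(0),(w[b]*1000).min(0),(w[b]*1000).max(0))
rows(.636,.258,.1,1.553)
E
```

```text
eef_pos: [0.6183, -0.0808, 0.0421]
wrist_force: [-0.2, 0.0, 0.7]
opening: 0.876
eef_pos: [0.6208, 0.0823, 0.2018]
wrist_force: [0.4, -0.5, -0.5]
wrist px [278. 187.] 8662 rgb [189. 193. 184.] rect [592.6 107.7] [100.4  50.2] 89.6 z 60.4 brass [606. 146.  61.]
wrist px [318. 405.] 398 rgb [183. 190. 186.] rect [618.6 -79.3] [34.5 13.3] 89.6 z 60.3 brass None
scene px [385. 264.] 625 rgb [210. 209. 204.] rect [593.2 106.8] [105.4  54.6] 88.6 z 59.9 brass [605. 147.  61.]
scene px [261. 301.] 602 rgb [194.  55.  48.] rect [ 522.6 -223. ] [ 51.3 100.9] 46.7 z 59.7 brass [ 506. -188.   61.]
scene px [330. 302.] 730 rgb [216. 214. 209.] rect [617.5 -79.5] [99.3 55. ] 88.9 z 59.6 brass [630. -42.  61.]
478 [637.77387428 240.9963484   13.62212876] [617.57583413 234.39006539  12.00026669] [658.37087915 245.68103198  22.65526352]
75 [636.9978939  242.87126705  18.11224963] [628.12592788 241.62587897  13.12943881] [645.1520602  245.25261213  22.65526352]
now [0.6211 0.0794 0.2017] yaw 1.5514 shares [0.8946 0.0572 0.508 ] twist -0.0011
```

The valve has been knocked about 27 mm off the bar, so I regrasp it and push it flush again.

```bash
python3 -m handwheel '[[[0.05,-0.06,0,0],[0.13,-0.143,0.05,0],[0.13,-0.143,0.1,0],[0.13,-0.143,0.1,0]]]' 85 |grep -E 'pos|wrist'
python3 - <<'E'
from meas import *
c,w=blobs('wrist',.052,.07,x=(.5,.75),y=(0,.25))
rows(.5926,.1077,.041,1.564)
E
```

```text
eef_pos: [0.5924, 0.1051, 0.1808]
wrist_force: [0.3, -0.5, 0.6]
wrist px [317. 223.] 9392 rgb [172. 175. 166.] rect [592.7 107.8] [100.6  50.1] 89.6 z 60.4 brass [606. 146.  61.]
now [0.5931 0.105  0.1814] yaw 1.5494 shares [ 0.0134 -0.0022  0.7019] twist -0.0097
```

```bash
python3 -m handwheel '[[[0.01,-0.006,0.3,-0.01],[0.01,-0.006,0.55,-0.01],[0.01,-0.006,0.68,-0.01],[0.01,-0.006,0.7,-0.01],[0.01,-0.006,0.7,-0.01],[0.01,-0.006,0.7,-0.01]]]' 85 |grep -E 'pos|wrist'
python3 -m handwheel '[[[0,0,0,0],[0,0,0,0],[0,0,0,0],[0,0,0,0],[0,0,0,0]]]' 35|grep -E 'pos|force|open'
python3 -m handwheel '[[[0,0,-0.005,0],[0,0.04,-0.01,0.005],[0,0.1,-0.005,0.01],[0,0.115,-0.005,0.01],[0,0.115,-0.002,0.01],[0,0.115,-0.002,0.01]]]' 35|grep -E 'pos|force'
python3 - <<'E'
from meas import *
rows(.620,.107,.041,1.553)
E
```

```text
eef_pos: [0.5935, 0.1077, 0.0436]
wrist_force: [-0.3, -0.1, 0.5]
eef_pos: [0.5926, 0.1079, 0.0427]
wrist_force: [-0.7, -0.1, 5.9]
opening: 0.573
grasp_force: 65.3
eef_pos: [0.6149, 0.1077, 0.0427]
wrist_force: [-4.9, -0.3, 7.4]
grasp_force: 65.7
now [0.6149 0.1077 0.0427] yaw 1.5503 shares [-0.0031  0.0255  0.0087] twist -0.0018
```

```bash
python3 -m handwheel '[[[0,0.015,0,-0.001],[0,0.018,0,-0.001],[0,0.018,0,-0.001]]]' |grep -E 'pos|wrist'
python3 -m handwheel '[[[0,0.006,0,0],[0,0.006,0,0],[0,0.006,0,0]]]' |grep -E 'pos|wrist'
python3 -m handwheel '[[[0,0.005,0,0],[0,0.005,0,0],[0,0.005,0,0]]]' |grep -E 'pos|wrist'
```

```text
eef_pos: [0.6177, 0.1078, 0.0428]
wrist_force: [-7.5, -0.5, 11.5]
eef_pos: [0.6189, 0.1078, 0.0427]
wrist_force: [-8.3, -0.4, 10.5]
eef_pos: [0.6199, 0.1078, 0.0428]
wrist_force: [-8.4, -0.5, 10.4]
```

```bash
python3 -m handwheel '[[[0,0.006,-0.003,0],[0,0.006,-0.003,0],[0,0.006,-0.003,0]]]' |grep -E 'pos|wrist'
python3 -m handwheel '[[[0,-0.002,0,0],[0,-0.002,0,0],[0,-0.002,0,0],[0,-0.002,0,0]]]' 75|grep -E 'pos|wrist|open'
python3 -m handwheel '[[[0,0,-0.3,0],[0.1,0.02,-0.6,0],[0.4,0.06,-0.7,0],[0.55,0.07,-0.7,0],[0.55,0.07,-0.7,0],[0.55,0.07,-0.7,0]]]' 0 |grep -E 'pos|wrist'
python3 - <<'E'
from meas import *
c,w=blobs('wrist',.052,.07,x=(.5,.75),y=(-.2,.25));blobs('scene',.052,.07,x=(.3,.75),y=(-.25,.25))
g=(w[...,2]>.012)&(w[...,2]<.04)&(w[...,1]>.215)&(w[...,1]<.33)&(w[...,0]>.58)&(w[...,0]<.72)
p=w[g]*1000;print(g.sum(),p.mean(0),p.min(0),p.max(0))
b=g&(c['color'].max(-1)<60);print(b.sum(),(w[b]*1000).mean(0),(w[b]*1000).min(0),(w[b]*1000).max(0))
rows(.636,.258,.06,1.553)
E
```

```text
eef_pos: [0.6201, 0.1077, 0.0428]
wrist_force: [-9.6, 0.1, 10.4]
eef_pos: [0.6216, 0.1075, 0.0426]
wrist_force: [-0.1, 0.2, 1.0]
opening: 0.878
eef_pos: [0.6372, 0.2167, 0.182]
wrist_force: [0.1, 0.5, -0.4]
wrist px [271. 319.] 470 rgb [163. 170. 166.] rect [602.1 143.5] [31.  12.6] 88.8 z 60.2 brass None
wrist px [317. 404.] 371 rgb [180. 186. 182.] rect [634.7  72.7] [30.3 12.4] 89.3 z 60.3 brass None
scene px [392. 271.] 632 rgb [211. 210. 205.] rect [619.2 107.5] [104.2  55.1] 89.5 z 59.6 brass [633. 147.  61.]
scene px [261. 301.] 601 rgb [194.  55.  48.] rect [ 523.8 -223. ] [ 50.6 101.2] 47.2 z 59.7 brass [ 506. -188.   61.]
scene px [330. 302.] 730 rgb [216. 214. 209.] rect [617.5 -79.9] [98.5 54. ] 89.2 z 59.6 brass [630. -43.  62.]
2711 [637.73766962 261.30426134  18.49299559] [582.37760442 235.13390717  12.0019951 ] [663.29324198 329.17225699  24.44355731]
1777 [636.81018908 262.19246688  21.28378706] [582.37760442 243.26638615  12.00772952] [654.86034549 326.65211623  24.44355731]
now [0.6374 0.216  0.1821] yaw 1.5506 shares [ 0.21   -0.0105  0.6104] twist -0.0016
```

```bash
python3 -m handwheel '[[[0.2,0,0.2,0],[0.225,-0.002,0.5,0],[0.225,-0.002,0.7,0],[0.225,-0.002,0.72,0],[0.225,-0.002,0.72,0]]]' 0 |grep -E 'pos|wrist'
python3 -m handwheel '[[[0,0,0.02,0],[0,0,0.04,0],[0,0,0.045,0],[0,0,0.045,0]]]' |grep -E 'pos|wrist'
python3 -m handwheel '[[[0,0,0.015,0],[0,0,0.015,0],[0,0,0.015,0]]]' |grep -E 'pos|wrist'
```

```text
eef_pos: [0.6391, 0.2616, 0.04]
wrist_force: [-0.4, -0.7, 0.5]
eef_pos: [0.6382, 0.2623, 0.0301]
wrist_force: [-0.3, -0.8, 1.8]
eef_pos: [0.6383, 0.2624, 0.027]
wrist_force: [0.1, 1.3, 3.4]
```

```bash
python3 -m handwheel '[[[0,0,0.008,0],[0,0,0.008,0],[0,0,0.008,0]]]' |grep -E 'pos|wrist'
python3 -m handwheel '[[[0,0,0.008,0],[0,0,0.008,0],[0,0,0.008,0]]]' |grep -E 'pos|wrist'
python3 -c "
from meas import *
blobs('scene',.052,.07,x=(.5,.75),y=(-.15,.25))"
```

```text
eef_pos: [0.6383, 0.2624, 0.0253]
wrist_force: [1.2, 0.1, 2.6]
eef_pos: [0.6384, 0.2624, 0.0241]
wrist_force: [0.7, -1.0, 6.3]
scene px [392. 271.] 642 rgb [211. 210. 205.] rect [619.5 106.7] [103.8  55.2] 89.6 z 59.4 brass [633. 147.  61.]
scene px [330. 302.] 728 rgb [216. 215. 210.] rect [617.2 -79.7] [99.4 54.5] 90.0 z 59.6 brass [630. -42.  61.]
```

```bash
python3 -m handwheel '[[[0,0,-0.3,0],[0,0,-0.55,0],[-0.3,-0.04,-0.7,0],[-0.6,-0.09,-0.7,0],[-0.773,-0.09,-0.7,0],[-0.773,-0.09,-0.7,0],[-0.773,-0.09,-0.7,0]]]' 80 |grep -E 'pos|wrist'
python3 - <<'E'
from meas import *
c,w=blobs('wrist',.052,.07,x=(.5,.75),y=(0,.25))
rows(.620,.1077,.041,1.553)
E
```

```text
eef_pos: [0.6166, 0.1085, 0.1628]
wrist_force: [0.8, 1.7, -0.6]
wrist px [323. 234.] 10604 rgb [171. 175. 166.] rect [620.2 107.8] [100.3  50.2] 88.9 z 60.4 brass [634. 146.  61.]
now [0.6167 0.1091 0.1629] yaw 1.5525 shares [-0.0067  0.0173  0.6095] twist -0.0003
```

```bash
python3 -m handwheel '[[[-0.006,0.014,0.1,0],[-0.006,0.014,0.35,0],[-0.006,0.014,0.55,0],[-0.006,0.014,0.607,0],[-0.006,0.014,0.607,0],[-0.006,0.014,0.607,0]]]' 80 |grep -E 'pos|wrist'
python3 -m handwheel '[[[0,0,0,0],[0,0,0,0],[0,0,0,0],[0,0,0,0],[0,0,0,0]]]' 35|grep -E 'pos|force|open'
python3 -m handwheel '[[[0,-0.01,-0.1,0],[0,-0.06,-0.3,0],[0,-0.12,-0.5,0],[0,-0.18,-0.5,0],[0,-0.18,-0.5,0],[0,-0.18,-0.5,0]]]' 35|grep -E 'pos|force'
python3 - <<'E'
from meas import *
rows(.585,.1077,.14,-.0177)
E
```

```text
eef_pos: [0.6213, 0.1071, 0.0439]
wrist_force: [-0.1, -0.7, 0.5]
eef_pos: [0.62, 0.1068, 0.0437]
wrist_force: [-4.5, 0.5, 7.6]
opening: 0.575
grasp_force: 64.6
eef_pos: [0.5827, 0.1075, 0.1402]
wrist_force: [-0.5, 0.5, -4.7]
grasp_force: 64.2
now [0.5827 0.1075 0.1402] yaw 1.5517 shares [0.0014 0.0113 0.001 ] twist 1.0462
```

```bash
python3 -m handwheel '[[[0,0.005,0,0.12],[0,0.005,0,0.24],[0,0.005,0,0.36],[0,0.005,0,0.48],[0,0.005,0,0.6],[0,0.005,0,0.72],[0,0.005,0,0.84],[0,0.005,0,0.96],[0,0.005,0,1],[0,0.005,0,1]]]' |grep -E 'pos|force'
python3 -m handwheel '[[[0,0,0,0.046],[0,0,0,0.046],[0,0,0,0.046]]]' |grep -E 'pos|force'
python3 - <<'E'
from meas import *
rows(.588,.1077,.044,-.0177)
E
```

```text
eef_pos: [0.5843, 0.1074, 0.1405]
wrist_force: [0.2, -0.8, -5.0]
grasp_force: 64.2
eef_pos: [0.5847, 0.1075, 0.1416]
wrist_force: [-0.1, -0.1, -4.5]
grasp_force: 64.2
now [0.5847 0.1075 0.1416] yaw -0.0153 shares [ 0.0168 -0.0013  0.4882] twist 0.0016
```

```bash
python3 -m handwheel '[[[0.01,0,0.2,0.002],[0.01,0,0.38,0.002],[0.01,0,0.46,0.002],[0.01,0,0.484,0.002],[0.01,0,0.484,0.002],[0.01,0,0.484,0.002]]]' |grep -E 'pos|wrist'
python3 -m handwheel '[[[0.015,0,0,0],[0.02,0,0,0],[0.02,0,0,0]]]' |grep -E 'pos|wrist'
python3 -m handwheel '[[[0.006,0,0,0],[0.006,0,0,0],[0.006,0,0,0]]]' |grep -E 'pos|wrist'

```

```text
eef_pos: [0.5881, 0.1075, 0.0469]
wrist_force: [0.4, 0.9, -4.5]
eef_pos: [0.5911, 0.1074, 0.0455]
wrist_force: [-0.5, -0.4, -4.8]
eef_pos: [0.592, 0.1074, 0.0452]
wrist_force: [0.4, 0.1, -4.3]
```

```bash
python3 -m handwheel '[[[0.006,0,0.006,0],[0.006,0,0.006,0],[0.006,0,0.006,0]]]' |grep -E 'pos|wrist'
python3 -m handwheel '[[[0.005,0,0,0],[0.005,0,0,0],[0.005,0,0,0]]]' |grep -E 'pos|wrist'
python3 -m handwheel '[[[0.005,0,0,0],[0.005,0,0,0],[0.005,0,0,0]]]' |grep -E 'pos|wrist'
```

```text
eef_pos: [0.5932, 0.1074, 0.044]
wrist_force: [0.5, 0.1, -4.7]
eef_pos: [0.5943, 0.1073, 0.0441]
wrist_force: [0.0, -0.9, -4.1]
eef_pos: [0.5946, 0.1074, 0.0439]
wrist_force: [-3.6, -0.5, -3.1]
```

```bash
python3 -m handwheel '[[[0.003,0,0.002,0],[0.003,0,0.002,0],[0.003,0,0.002,0]]]' |grep -E 'pos|wrist'
python3 -m handwheel '[[[-0.002,0,0,0],[-0.002,0,0,0],[-0.002,0,0,0],[-0.002,0,0,0]]]' 75|grep -E 'pos|wrist|open'
python3 -m handwheel '[[[0,0,-0.3,0],[0,0,-0.55,0],[0,0.2,-0.7,-0.12],[0,0.5,-0.7,-0.24],[0,0.8,-0.7,-0.36],[0,0.94,-0.7,-0.48],[0,0.94,-0.7,-0.6],[0,0.94,-0.7,-0.72],[0,0.94,-0.7,-0.84],[0,0.94,-0.7,-0.96]]]' 80 |grep -E 'pos|wrist'
python3 - <<'E'
from meas import *
rows(.617,-.0795,.16,1.553)
E
```

```text
eef_pos: [0.5946, 0.1073, 0.0438]
wrist_force: [-8.7, -0.3, 2.3]
eef_pos: [0.5958, 0.1073, 0.044]
wrist_force: [-1.4, -0.3, 0.2]
opening: 0.883
eef_pos: [0.5917, -0.0808, 0.1837]
wrist_force: [0.2, 0.5, 0.1]
now [ 0.5917 -0.0808  0.1837] yaw 1.4255 shares [0.0247 0.1244 0.1185] twist -0.085
```

```bash
python3 -m handwheel '[[[0.025,0.1,0.1,-0.085],[0.025,0.124,0.118,-0.085],[0.025,0.124,0.118,-0.085],[0.025,0.124,0.118,-0.085]]]' 80 |grep -E 'pos|wrist'
python3 - <<'E'
from meas import *
c,w=blobs('wrist',.052,.07,x=(.5,.75),y=(-.16,.25))
rows(.617,-.0795,.042,1.553)
E
```

```text
eef_pos: [0.6168, -0.0796, 0.1606]
wrist_force: [0.2, -0.5, 0.0]
wrist px [317. 235.] 10863 rgb [165. 169. 161.] rect [616.9 -79.7] [96.6 50.1] 89.0 z 60.3 brass [630. -43.  61.]
now [ 0.6169 -0.0796  0.1608] yaw 1.5463 shares [6.000e-04 2.000e-04 5.939e-01] twist -0.0045
```

```bash
python3 -m handwheel '[[[0,-0.004,0.1,-0.004],[0,-0.004,0.35,-0.004],[0,-0.004,0.55,-0.004],[0,-0.004,0.594,-0.004],[0,-0.004,0.594,-0.004],[0,-0.004,0.594,-0.004]]]' 80 |grep -E 'pos|wrist'
python3 -m handwheel '[[[0,0,0,0],[0,0,0,0],[0,0,0,0],[0,0,0,0],[0,0,0,0]]]' 35|grep -E 'pos|force|open'
python3 -m handwheel '[[[0,-0.01,-0.1,0],[0,-0.06,-0.3,0],[0,-0.12,-0.5,0],[0,-0.16,-0.5,0],[0,-0.16,-0.5,0],[0,-0.16,-0.5,0]]]' 35|grep -E 'pos|force'
python3 -m handwheel '[[[0,0,0,0.12],[0,0,0,0.24],[0,0,0,0.36],[0,0,0,0.48],[0,0,0,0.6],[0,0,0,0.72],[0,0,0,0.84],[0,0,0,0.96],[0,0,0,1],[0,0,0,1]]]' |grep -E 'pos|force'
python3 -m handwheel '[[[0,0,0,0.046],[0,0,0,0.046],[0,0,0,0.046]]]' |grep -E 'pos|force'
python3 - <<'E'
from meas import *
rows(.588,-.08,.044,-.0177)
E
```

```text
eef_pos: [0.6176, -0.0799, 0.0432]
wrist_force: [-0.2, 0.0, 0.7]
eef_pos: [0.6167, -0.0797, 0.0429]
wrist_force: [-2.2, -0.8, 6.6]
opening: 0.57
grasp_force: 65.7
eef_pos: [0.5828, -0.0784, 0.1391]
wrist_force: [0.8, -0.1, -7.5]
grasp_force: 65.1
eef_pos: [0.5835, -0.0786, 0.1396]
wrist_force: [-0.1, 0.1, -6.9]
grasp_force: 65.0
eef_pos: [0.584, -0.0788, 0.1408]
wrist_force: [0.7, 0.0, -6.6]
grasp_force: 65.0
now [ 0.584  -0.0788  0.1408] yaw -0.0138 shares [0.0206 0.0058 0.484 ] twist 0.0026
```

```bash
python3 -m handwheel '[[[0.015,0,0.2,0.0026],[0.015,0,0.38,0.0026],[0.015,0,0.46,0.0026],[0.015,0,0.483,0.0026],[0.015,0,0.486,0.0026],[0.015,0,0.486,0.0026]]]' |grep -E 'pos|wrist'
python3 -m handwheel '[[[0.012,0,0,0],[0.015,0,0,0],[0.015,0,0,0]]]' |grep -E 'pos|wrist'
python3 -m handwheel '[[[0.006,0,0.002,0],[0.006,0,0.002,0],[0.006,0,0.002,0]]]' |grep -E 'pos|wrist'
python3 -m handwheel '[[[0.005,0,0.002,0],[0.005,0,0.002,0],[0.005,0,0.002,0]]]' |grep -E 'pos|wrist'
```

```text
eef_pos: [0.5883, -0.0793, 0.0456]
wrist_force: [-0.3, -0.5, -7.4]
eef_pos: [0.5903, -0.079, 0.0443]
wrist_force: [0.7, -0.4, -6.7]
eef_pos: [0.5913, -0.079, 0.0436]
wrist_force: [-0.2, 0.8, -6.6]
eef_pos: [0.5923, -0.079, 0.0433]
wrist_force: [0.1, -0.1, -6.5]
```

```bash
python3 -m handwheel '[[[0.005,0,0.002,0],[0.005,0,0.002,0],[0.005,0,0.002,0]]]' |grep -E 'pos|wrist'
python3 -m handwheel '[[[0.005,0,0.001,0],[0.005,0,0.001,0],[0.005,0,0.001,0]]]' |grep -E 'pos|wrist'
python3 -m handwheel '[[[0.004,0,0.001,0],[0.004,0,0.001,0],[0.004,0,0.001,0]]]' |grep -E 'pos|wrist'
```

```text
eef_pos: [0.5934, -0.0791, 0.0429]
wrist_force: [0.4, -0.3, -6.4]
eef_pos: [0.5942, -0.0791, 0.0429]
wrist_force: [-3.6, 0.7, -1.7]
eef_pos: [0.5942, -0.0791, 0.0429]
wrist_force: [-8.4, -0.7, 3.9]
```

Contact. Release, check both blocks, then go to the button at yaw ~0.

```bash
python3 -m handwheel '[[[-0.002,0,0,0],[-0.002,0,0,0],[-0.002,0,0,0],[-0.002,0,0,0]]]' 75|grep -E 'pos|wrist|open'
python3 -m handwheel '[[[0,0,-0.3,0],[0,0,-0.6,0],[0,-0.2,-0.8,0],[0,-0.5,-0.8,0],[0,-0.8,-0.8,0],[0,-1,-0.8,0],[0,-1,-0.8,0],[0,-1,-0.8,0]]]' 0 |grep -E 'pos|wrist'
python3 - <<'E'
from meas import *
c,w=blobs('wrist',.052,.07,x=(.5,.75),y=(-.16,.25));blobs('scene',.052,.07,x=(.5,.75),y=(-.15,.25))
rows(.638,.262,.04,0)
E
```

```text
eef_pos: [0.595, -0.0791, 0.0427]
wrist_force: [-0.1, -0.1, -0.4]
opening: 0.879
eef_pos: [0.5986, 0.1206, 0.2024]
wrist_force: [-0.4, -0.7, -0.2]
wrist px [335. 223.] 7890 rgb [181. 184. 175.] rect [594.5 107.8] [ 50.  100.5] 89.0 z 60.4 brass [633.  94.  61.]
wrist px [578. 221.] 8818 rgb [169. 173. 164.] rect [593.6 -78.7] [52.1 95.8] 88.8 z 60.3 brass [629. -92.  61.]
scene px [386. 265.] 618 rgb [211. 209. 204.] rect [594.4 106.9] [ 54.  104.8] 89.1 z 59.7 brass [633.  95.  61.]
scene px [326. 296.] 692 rgb [216. 214. 209.] rect [593.7 -79.8] [52.2 99.5] 89.2 z 59.7 brass [629. -91.  61.]
now [0.5987 0.1197 0.2024] yaw -0.0209 shares [ 0.1815 -0.7156  0.8119] twist -0.0139
```

```bash
python3 -m handwheel '[[[0.1,-0.3,0.1,0],[0.18,-0.6,0.2,0],[0.18,-0.716,0.45,0],[0.18,-0.716,0.7,0],[0.18,-0.716,0.82,0],[0.18,-0.716,0.82,0],[0.18,-0.716,0.86,0],[0.18,-0.716,0.88,0],[0.18,-0.716,0.88,0]]]' 0 |grep -E 'pos|wrist'
python3 -m handwheel '[[[0,0,0.012,0],[0,0,0.012,0],[0,0,0.012,0]]]' |grep -E 'pos|wrist'
python3 -m handwheel '[[[0,0,0.008,0],[0,0,0.008,0],[0,0,0.008,0]]]' |grep -E 'pos|wrist'
python3 -c "
from meas import *
blobs('scene',.052,.07,x=(.5,.75),y=(-.15,.25))"
```

```text
eef_pos: [0.6387, 0.2633, 0.028]
wrist_force: [1.3, -0.5, 2.3]
eef_pos: [0.6382, 0.2635, 0.0248]
wrist_force: [3.2, -0.1, 3.8]
eef_pos: [0.6382, 0.2635, 0.024]
wrist_force: [-0.6, -1.4, 10.7]
scene px [386. 265.] 628 rgb [211. 210. 204.] rect [594.9 107.3] [ 54.9 104.4] 89.6 z 59.8 brass [633.  95.  61.]
scene px [326. 296.] 694 rgb [216. 215. 210.] rect [593.6 -79.3] [52.3 99.3] 88.6 z 59.7 brass [629. -91.  61.]
```

```bash
python3 -m handwheel '[[[0,0,-0.3,0],[0,0,-0.6,0],[0,0.2,-0.9,0],[-0.1,0.5,-1,0],[-0.2,0.8,-1,0],[-0.2,1,-1,0],[-0.2,1,-1,0]]]' |grep -E 'pos'
python3 -m handwheel '[[[0,0.3,-0.2,0],[-0.1,0.6,-0.5,0],[-0.2,0.9,-0.5,0],[-0.2,1,-0.5,0]]]' |grep -E 'pos'
python3 -m handwheel '[[[0,0.3,0,0],[-0.1,0.6,0,0],[-0.2,0.9,0,0],[-0.2,0.95,0,0],[-0.2,0.95,0,0],[-0.2,0.95,0,0]]]' 85|grep -E 'pos'
python3 - <<'E'
from meas import *
rows(.5,-.37,.33,0)
c,w=blobs('wrist',.115,.18,x=(.4,.65),y=(-.5,-.25),mn=30)
save('pics/w2.png',c['color'])
g=(w[...,2]>.148)&(w[...,2]<.18)&(w[...,0]>.4)&(w[...,0]<.65)&(w[...,1]>-.5)&(w[...,1]<-.25)
p=w[g]*1000;print(cv2.minAreaRect(p[:,:2].astype(np.float32)),p.mean(0),np.percentile(p[:,2],[5,50,95]))
g=(w[...,2]>.034)&(w[...,2]<.048)&(w[...,0]>.4)&(w[...,0]<.65)&(w[...,1]>-.5)&(w[...,1]<-.25)
p=w[g]*1000;print('holder',cv2.minAreaRect(p[:,:2].astype(np.float32)),p.mean(0))
blobs('scene',.148,.18,x=(.4,.65),y=(-.5,-.25),mn=20)
E
```

```text
eef_pos: [0.5924, 0.0613, 0.2217]
eef_pos: [0.5492, -0.1354, 0.3233]
eef_pos: [0.5067, -0.3222, 0.3221]
now [ 0.5067 -0.3222  0.3221] yaw -0.0174 shares [-0.0294  0.2396 -0.0396] twist -0.0116
wrist px [383. 194.] 1173 rgb [45. 49. 50.] rect [ 522.7 -375.7] [12.5 42.2] 4.4 z 161.8 brass [ 523. -393.  159.]
((522.6605224609375, -375.6700439453125), (12.483821868896484, 42.165775299072266), 4.417872428894043) [ 523.69269312 -375.15222457  161.0071571 ] [152.17008579 162.1103354  163.43647866]
holder ((505.1653747558594, -386.2633972167969), (293.9661560058594, 96.72993469238281), 64.16346740722656) [ 528.88140606 -369.67844391   42.11508906]
scene px [193. 304.] 166 rgb [78. 78. 78.] rect [ 524.2 -375.7] [14.8 43.5] 5.5 z 160.1 brass None
```

View pics/w2.png

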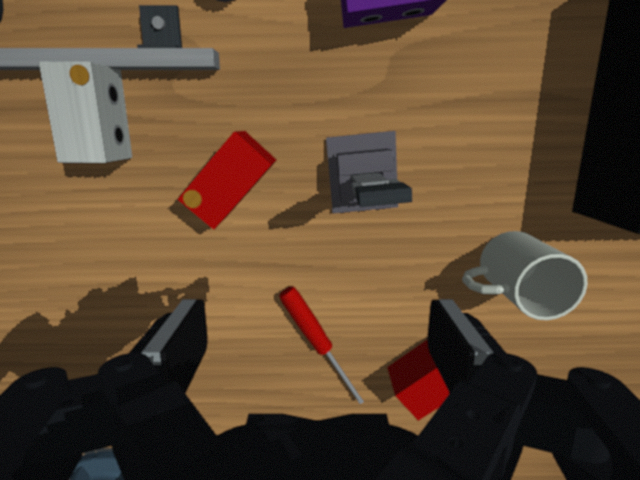

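```bash
python3 -m handwheel '[[[0.08,0.26,0.1,-0.12],[0.08,0.26,0.2,-0.24],[0.08,0.26,0.3,-0.36],[0.08,0.26,0.4,-0.48],[0.08,0.26,0.4,-0.6],[0.08,0.26,0.4,-0.72],[0.08,0.26,0.4,-0.84],[0.08,0.26,0.4,-0.96],[0.08,0.26,0.4,-1],[0.08,0.26,0.4,-1]]]' 60|grep -E 'pos'
python3 -m handwheel '[[[0,0,0,-0.11],[0,0,0,-0.11],[0,0,0,-0.11]]]'|grep -E 'pos'
python3 - <<'E'
from meas import *
c,w=blobs('wrist',.115,.18,x=(.4,.65),y=(-.5,-.25),mn=30)
rows(.5235,-.3755,.141,1.648)
g=(w[...,2]>.158)&(w[...,2]<.168)&(w[...,0]>.4)&(w[...,0]<.65)&(w[...,1]>-.5)&(w[...,1]<-.25)
p=w[g]*1000;print(cv2.minAreaRect(p[:,:2].astype(np.float32)),p.mean(0))
E
```

```text
eef_pos: [0.5215, -0.3753, 0.2427]
eef_pos: [0.5211, -0.3761, 0.2426]
wrist px [320. 243.] 1574 rgb [57. 61. 61.] rect [ 523.2 -375.5] [11.8 42.4] 4.5 z 162.1 brass [ 528. -386.  162.]
now [ 0.521  -0.3762  0.2425] yaw 1.6428 shares [0.0028 0.0127 0.5077] twist -0.0035
((523.3668212890625, -375.4905090332031), (11.694635391235352, 42.3547248840332), 3.948054313659668) [ 523.19503269 -374.62809619  162.23988283]
```

```bash
python3 -m handwheel '[[[0.003,0.009,0.1,-0.003],[0.003,0.009,0.3,-0.003],[0.003,0.009,0.47,-0.003],[0.003,0.009,0.507,-0.003],[0.003,0.009,0.507,-0.003],[0.003,0.009,0.507,-0.003]]]' 60|grep -E 'pos|wrist'
python3 -m handwheel '[[[0,0,0,0],[0,0,0,0],[0,0,0,0],[0,0,0,0],[0,0,0,0],[0,0,0,0]]]' 5|grep -E 'pos|force|open'
python3 -m handwheel '[[[0,0,-0.1,0],[0,0,-0.25,0],[0,0,-0.4,0],[0,0,-0.55,0],[0,0,-0.55,0]]]' 5|grep -E 'pos|force|open'
python3 - <<'E'
from meas import *
rows(.5945,.1078,.255,1.553)
blobs('scene',.052,.07,x=(.5,.75),y=(-.15,.25))
E
```

```text
eef_pos: [0.5235, -0.3766, 0.1428]
wrist_force: [-0.4, 0.4, -0.4]
eef_pos: [0.523, -0.3761, 0.1418]
wrist_force: [-0.2, 0.1, 5.8]
opening: 0.127
grasp_force: 59.2
eef_pos: [0.5238, -0.3768, 0.2547]
wrist_force: [0.4, -0.8, -1.6]
opening: 0.132
grasp_force: 58.7
now [ 0.5238 -0.3768  0.2547] yaw 1.65 shares [ 2.3875  0.5443 -0.0105] twist 0.0647
scene px [386. 265.] 625 rgb [205. 204. 198.] rect [594.4 108.1] [ 54.9 104. ] 89.2 z 59.7 brass [633.  95.  61.]
scene px [326. 296.] 692 rgb [210. 209. 204.] rect [594.3 -78.3] [ 53.4 101.4] 87.5 z 59.8 brass [629. -92.  62.]
```

```bash
python3 -m handwheel '[[[0.3,0.05,0,0],[0.6,0.12,0,0],[0.8,0.18,0,0],[0.8,0.18,0,0]]]'|grep -E 'pos'
python3 -m handwheel '[[[0.3,0.05,0,0],[0.6,0.12,0,0],[0.8,0.18,0,0],[0.8,0.18,0,0]]]'|grep -E 'pos'
python3 -m handwheel '[[[0.25,0.05,0,0],[0.5,0.12,0,0.06],[0.7,0.17,0,0.065],[0.785,0.18,0,0.065],[0.785,0.18,0,0.065],[0.785,0.18,0,0.065],[0.785,0.18,0,0.065]]]'|grep -E 'pos|force'
python3 - <<'E'
from meas import *
c,w=blobs('wrist',.052,.07,x=(.5,.75),y=(0.02,.25))
m=(w[...,2]>.02)&(w[...,2]<.052)&(abs(w[...,0]-.5945)<.02)&(abs(w[...,1]-.108)<.022)
if m.sum(): p=w[m]*1000;print('slot',m.sum(),cv2.minAreaRect(p[:,:2].astype(np.float32)))
# gauge blade/frame points
g=(w[...,2]>.1)&(w[...,2]<.3)&(abs(w[...,0]-.594)<.05)&(abs(w[...,1]-.107)<.05);p=w[g]*1000
if g.sum(): print('gauge',g.sum(),p.mean(0),p.min(0),p.max(0))
rows(.5945,.1075,.205,1.553)
save('pics/w3.png',c['color'])
E
```

```text
eef_pos: [0.5455, -0.2098, 0.2491]
eef_pos: [0.5688, -0.0491, 0.2496]
eef_pos: [0.5927, 0.1067, 0.251]
wrist_force: [-0.4, -0.4, -1.9]
grasp_force: 58.7
wrist px [320. 207.] 5920 rgb [192. 196. 187.] rect [595.3 108. ] [ 50.1 100.2] 89.0 z 60.4 brass [633.  95.  61.]
slot 270 ((595.5228881835938, 104.87483978271484), (30.862674713134766, 9.585564613342285), 89.1296157836914)
gauge 18643 [593.1153185  114.16486962 280.58046849] [550.19252077  85.78881959 115.60480614] [636.04950838 128.78660828 299.99927801]
now [0.5927 0.1069 0.2511] yaw 1.5508 shares [0.0031 0.009  0.2307] twist -0.0015
```

View pics/w3.png

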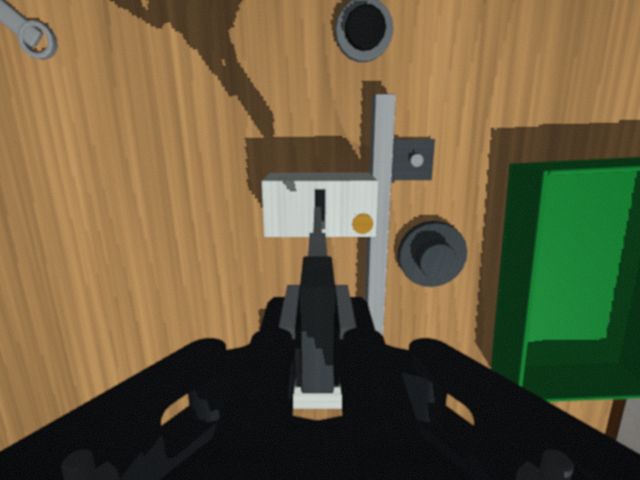

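```bash
python3 -m handwheel '[[[0.003,0.008,0.1,-0.0015],[0.003,0.008,0.2,-0.0015],[0.003,0.008,0.235,-0.0015],[0.003,0.008,0.235,-0.0015],[0.003,0.008,0.235,-0.0015]]]'|grep -E 'pos|wrist'
python3 - <<'E'
from meas import *
c,w=blobs('wrist',.052,.07,x=(.5,.75),y=(0.02,.25))
rows(.595,.1074,.165,1.553)
# lowest visible gauge part
for a,b in [(.075,.1),(.1,.13),(.13,.16)]:
    g=(w[...,2]>a)&(w[...,2]<b)&(abs(w[...,0]-.594)<.03)&(abs(w[...,1]-.107)<.05);p=w[g]*1000
    if g.sum(): print('gauge',g.sum(),np.median(p,0),p.min(0),p.max(0))
E
```

```text
eef_pos: [0.5946, 0.1089, 0.2046]
wrist_force: [0.3, 0.7, -0.6]
wrist px [317. 223.] 7717 rgb [183. 186. 177.] rect [595.2 107.9] [ 50.7 100.1] 89.1 z 60.4 brass [633.  95.  61.]
now [0.5947 0.1089 0.2049] yaw 1.5548 shares [-0.0076  0.0012  0.1993] twist 0.0012
gauge 62 [595.02055786 124.22974407  88.98688411] [592.9030922  123.92008735  75.6305157 ] [597.78579906 124.5056449   99.56247629]
gauge 98 [595.27953255 124.19397414 116.01100455] [593.0549085  123.87633078 100.52559941] [597.59881162 124.53337712 129.95786888]
gauge 37 [595.53570642 124.25842754 135.11071548] [592.72567917 123.9045257  130.52337582] [599.01397634 130.1507847  159.80681757]
```

```bash
python3 -m handwheel '[[[-0.0065,0,0,0],[-0.0065,0,0.04,0],[-0.0065,0,0.08,0],[-0.0065,0,0.1,0],[-0.0065,0,0.1,0]]]'|grep -E 'pos|wrist'
python3 -m handwheel '[[[0,0,0.03,0],[0,0,0.06,0],[0,0,0.085,0],[0,0,0.085,0],[0,0,0.085,0]]]'|grep -E 'pos|wrist'
python3 -m handwheel '[[[0,0,0.01,0],[0,0,0.01,0],[0,0,0.01,0]]]'|grep -E 'pos|wrist'
```

```text
eef_pos: [0.5938, 0.1076, 0.1833]
wrist_force: [0.4, 0.5, -0.8]
eef_pos: [0.5943, 0.1075, 0.1672]
wrist_force: [-0.7, 0.5, -1.8]
eef_pos: [0.5948, 0.1076, 0.1658]
wrist_force: [-0.6, 0.6, 3.9]
```

```bash
python3 -m handwheel '[[[0,0,0.003,0],[0,0,0.003,0],[0,0,0.003,0],[0,0,0.003,0]]]'|grep -E 'pos|wrist'
python3 -m handwheel '[[[0,0,-0.05,0],[0,0,-0.12,0],[0,0,-0.2,0],[0,0,-0.35,0],[0,0,-0.5,0],[0,0,-0.7,0],[0,0,-0.7,0]]]'|grep -E 'pos|wrist'
python3 - <<'E'
from meas import *
blobs('scene',.052,.07,x=(.5,.75),y=(-.15,.25))
for n in ['scene','side']:
    c,w=shot(n)
    g=(w[...,2]>.178)&(w[...,2]<.2)&(w[...,0]>.48)&(w[...,0]<.63)&(w[...,1]>.32)&(w[...,1]<.39)
    p=w[g];
    for a in np.arange(.49,.63,.015):
        q=p[(p[:,0]>a)&(p[:,0]<a+.015)]
        if len(q): print(n,round(a,3),len(q),(q.mean(0)*1000).round(1),'zmax',(np.percentile(q[:,2],95)*1000).round(1))
rows(.45,.35,.34,1.553)
E
```

```text
eef_pos: [0.5949, 0.1076, 0.1658]
wrist_force: [-0.6, 0.1, 7.2]
eef_pos: [0.5962, 0.1076, 0.3098]
wrist_force: [0.3, -0.0, -0.5]
scene px [386. 265.] 626 rgb [210. 208. 203.] rect [595.7 107.4] [ 55.  102.5] 87.4 z 59.8 brass [633.  95.  61.]
scene px [326. 296.] 698 rgb [215. 213. 208.] rect [594.3 -79.1] [ 51.3 101.8] 88.9 z 59.8 brass [629. -91.  61.]
scene 0.49 12 [500.8 353.5 186.4] zmax 191.4
scene 0.505 20 [511.5 354.1 188.2] zmax 192.2
scene 0.52 21 [527.4 355.9 187.5] zmax 191.4
scene 0.535 20 [542.8 357.7 188. ] zmax 191.3
scene 0.55 19 [557.5 358.4 187.9] zmax 192.1
scene 0.565 23 [572.9 360.3 187.9] zmax 190.8
scene 0.58 22 [588.7 363.9 189.1] zmax 192.9
scene 0.595 74 [603.5 362.3 189.5] zmax 195.4
scene 0.61 21 [611.  359.8 186.2] zmax 195.0
side 0.49 33 [499.1 358.7 188.1] zmax 192.3
side 0.505 28 [513.7 359.7 187.6] zmax 190.4
side 0.52 28 [527.5 361.2 188.2] zmax 190.6
side 0.535 26 [542.5 362.9 188. ] zmax 190.3
side 0.55 24 [557.9 364.7 187.3] zmax 189.6
side 0.565 26 [572.2 365.7 188.1] zmax 190.6
side 0.58 76 [590.4 368.4 187.5] zmax 193.3
side 0.595 77 [601.6 369.1 190.7] zmax 194.1
side 0.61 2 [610.3 355.4 190.6] zmax 191.5
now [0.5937 0.1076 0.3037] yaw 1.5546 shares [ 1.2004 -0.738  -0.1803] twist 0.0011
```

```bash
python3 -m handwheel '[[[0,-0.25,0,-0.05],[0,-0.5,0,-0.079],[0.2,-0.68,0,-0.079],[0.5,-0.72,0,-0.079],[0.5,-0.72,0,-0.079],[0.5,-0.72,0,-0.079]]]'|grep -E 'pos|wrist'
python3 - <<'E'
from meas import *
rows(.45,.3507,.21,1.673)
E
```

```text
eef_pos: [0.4512, 0.2098, 0.3033]
wrist_force: [0.3, -0.1, -1.2]
now [0.4512 0.2098 0.3033] yaw 1.6743 shares [0.7015 0.0681 0.4656] twist 0.0009
```

```bash
python3 -m handwheel '[[[0.3,0.03,0,0],[0.6,0.06,0.1,0],[0.7,0.066,0.25,0],[0.7,0.066,0.4,0],[0.7,0.066,0.455,0],[0.7,0.066,0.455,0],[0.7,0.066,0.455,0]]]'|grep -E 'pos|wrist'
python3 - <<'E'
from meas import *
c,w=shot('scene');save('pics/peg1.png',c['color'][120:240,400:520],4)
g=(w[...,2]>.12)&(w[...,2]<.16)&(abs(w[...,0]-.45)<.04)&(abs(w[...,1]-.35)<.05);p=w[g]*1000
print('gauge sc',g.sum(),p.mean(0),p.min(0),p.max(0))
c,w=shot('wrist')
for a,b in [(.09,.13),(.13,.17),(.17,.185)]:
    g=(w[...,2]>a)&(w[...,2]<b)&(abs(w[...,0]-.45)<.03)&(abs(w[...,1]-.355)<.05);p=w[g]*1000
    if g.sum(): print('gauge wr',g.sum(),np.median(p,0),p.min(0),p.max(0))
g=(w[...,2]>.17)&(w[...,2]<.2)&(w[...,0]>.49)&(w[...,0]<.58)&(w[...,1]>.34)&(w[...,1]<.38);p=w[g]*1000
if g.sum(): print('peg wr',g.sum(),p.mean(0),np.polyfit(p[:,0],p[:,1],1),np.percentile(p[:,2],95))
rows(.45,.3507,.21,1.673)
E
```

```text
eef_pos: [0.4518, 0.3502, 0.2149]
wrist_force: [0.2, 0.4, -1.1]
gauge sc 89 [453.58065651 347.99702854 139.46997362] [449.00097219 332.0991348  120.16055833] [458.0623475  365.48370704 159.73242701]
gauge wr 116 [451.20462957 365.77069334 111.38865708] [448.58795731 365.22716486  90.13575247] [453.4588391  366.21080968 129.98063433]
gauge wr 72 [450.60569077 365.67972943 140.66297929] [447.94369909 365.2869872  130.67413371] [453.87676369 371.77809634 169.9931389 ]
gauge wr 149 [450.3071776  371.65085348 178.3021544 ] [446.14746121 370.97299326 170.24270059] [454.0764347  372.2757087  184.95566953]
peg wr 4036 [536.30600694 361.17253612 189.07085443] [9.42336950e-02 3.10634439e+02] 191.2898404765185
now [0.4517 0.3505 0.2151] yaw 1.6724 shares [ 0.002  -0.0082  0.0254] twist -0.0004
```

View pics/peg1.png

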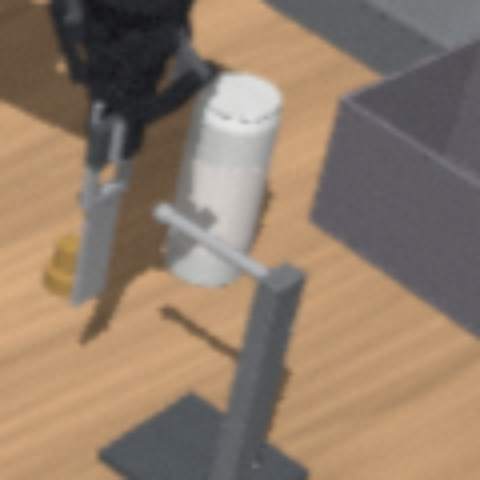

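```bash
python3 -m handwheel '[[[0.006,0,0.022,0],[0.006,0,0.022,0],[0.006,0.05,0.022,0],[0.006,0.1,0.022,0],[0.006,0.15,0.022,0],[0.006,0.2,0.022,0],[0.006,0.2,0.022,0]]]'|grep -E 'pos|wrist'
python3 -m handwheel '[[[0,0.05,0,0],[0,0.1,0,0],[0,0.15,0,0],[0,0.2,0,0],[0,0.225,0,0],[0,0.225,0,0],[0,0.225,0,0]]]'|grep -E 'pos|wrist'
python3 - <<'E'
from meas import *
c,w=shot('scene');save('pics/peg2.png',c['color'][120:240,400:520],4)
rows(.537,.3603,.202,1.673)
E
```

```text
eef_pos: [0.4912, 0.3556, 0.2089]
wrist_force: [-0.4, 0.4, -0.6]
eef_pos: [0.5348, 0.3604, 0.209]
wrist_force: [-0.5, 0.1, -0.9]
now [0.5348 0.3604 0.209 ] yaw 1.6733 shares [-0.0018  0.0111  0.0352] twist 0.0002
```

View pics/peg2.png

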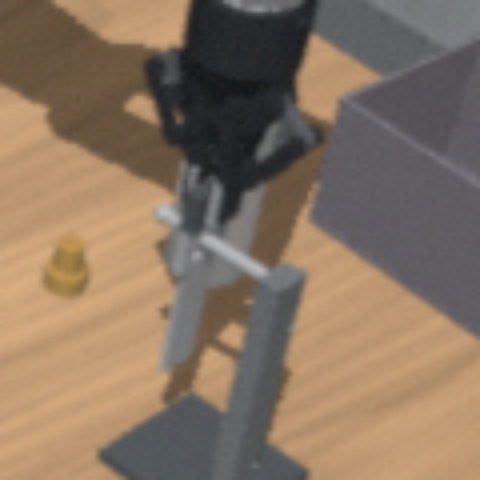

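The peg passes through the eye, with the ball showing on the near side. I lower until it contacts, then open a little.

```bash
python3 -m handwheel '[[[0,0,0.015,0],[0,0,0.03,0],[0,0,0.03,0],[0,0,0.03,0]]]'|grep -E 'pos|wrist'
python3 -m handwheel '[[[0,0,0.004,0],[0,0,0.004,0],[0,0,0.004,0]]]'|grep -E 'pos|wrist'
python3 -m handwheel '[[[0,0,0.004,0],[0,0,0.004,0],[0,0,0.004,0]]]'|grep -E 'pos|wrist'
```

```text
eef_pos: [0.535, 0.3604, 0.2031]
wrist_force: [0.2, 0.1, -0.8]
eef_pos: [0.5351, 0.3604, 0.2023]
wrist_force: [-0.1, 0.3, -0.9]
eef_pos: [0.5352, 0.3604, 0.2018]
wrist_force: [-0.1, -0.7, 0.9]
```

```bash
python3 -m handwheel '[[[0,0,0.002,0],[0,0,0.002,0]]]' 18|grep -E 'pos|wrist'
python3 -m handwheel '[[[0,0,0,0],[0,0,0,0],[0,0,0,0],[0,0,0,0]]]' 32|grep -E 'pos|wrist|open'
python3 -m handwheel '[[[0,0,-0.1,0],[0,0,-0.2,0],[0,0,-0.3,0],[0,0,-0.6,0],[0,0,-0.9,0],[0,0,-0.9,0]]]'|grep -E 'pos|wrist'
python3 - <<'E'
from meas import *
c,w=blobs('scene',.052,.07,x=(.5,.75),y=(-.15,.25));save('pics/peg3.png',c['color'][120:300,320:520],3.5)
g=(w[...,2]>.075)&(w[...,2]<.23)&(abs(w[...,0]-.537)<.02)&(abs(w[...,1]-.36)<.035);p=w[g]*1000
for a in range(80,230,25):
    q=p[(p[:,2]>a)&(p[:,2]<a+25)]
    if len(q): print(a,len(q),q.mean(0).round(1),q.max(0).round(1))
E
```

```text
eef_pos: [0.5351, 0.3603, 0.201]
wrist_force: [-0.2, 0.0, 0.5]
eef_pos: [0.5351, 0.3604, 0.2011]
wrist_force: [0.4, 0.6, 0.3]
opening: 0.373
eef_pos: [0.537, 0.3613, 0.3903]
wrist_force: [-0.0, 0.3, -0.2]
scene px [386. 265.] 625 rgb [207. 206. 200.] rect [595.  106.9] [ 54.7 102.6] 89.5 z 59.9 brass [632.  96.  61.]
scene px [326. 296.] 703 rgb [212. 210. 205.] rect [594.8 -79.4] [53.1 98. ] 89.9 z 59.7 brass [629. -91.  61.]
80 53 [537.3 352.7  91.2] [541.1 370.3 104.6]
105 58 [537.3 353.6 117.2] [541.5 375.7 129.9]
130 56 [537.8 355.1 143.3] [543. 373. 155.]
155 63 [537.1 352.8 165.7] [542.8 382.3 179.1]
180 99 [540.8 355.5 192.5] [556.9 382.3 204.8]
205 112 [537.9 356.3 216.8] [544.7 383.8 227.9]
```

View pics/peg3.png

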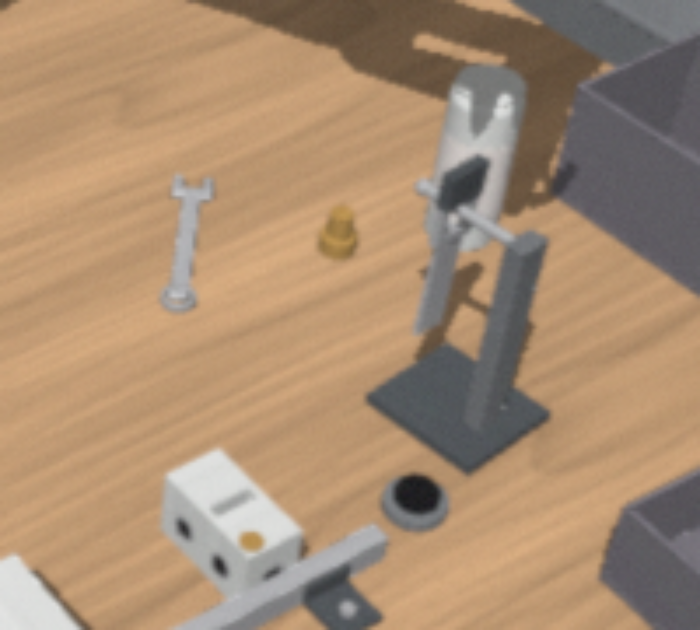

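The gauge hangs upright on the peg at about (455,190) in the crop, and both blocks are still at the bar. I let it settle for a second, then hand in.

```bash
python3 -m handwheel '[[[0,0,0,0],[0,0,0,0],[0,0,0,0],[0,0,0,0],[0,0,0,0],[0,0,0,0],[0,0,0,0],[0,0,0,0]]]'|head -1
python3 - <<'E'
from meas import *
c,w=blobs('scene',.052,.07,x=(.5,.75),y=(-.15,.25))
print(ctrl.hand_in())
E
```

```text
time_s: 68.22
scene px [386. 265.] 629 rgb [207. 206. 200.] rect [594.9 107.2] [ 55.3 104.6] 88.1 z 59.8 brass [633.  95.  61.]
scene px [326. 296.] 692 rgb [213. 211. 206.] rect [594.1 -79.7] [99.6 53.3] 0.1 z 59.6 brass [629. -91.  61.]
the job is handed in; nothing more can be done
None
```

The job is handed in at 68 s, with no score returned: valve and plain_a were both checked on side and end (after the valve was knocked off the bar once and reset) and stand end-on at the bar, and the gauge went fully into the slot and now hangs on the peg.

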